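# Unload a culture flask from the rocker

### The job

The flask on the rocker is ready to be harvested. Lift the sprung hold-down finger by its red knob until it stays up by itself, draw the flask forward from under the rear clips, and set it down gently, lying flat, in the steel tray beside the small flask. Keep the flask level on the way so that no medium runs into its vent cap, do not disturb the small flask or anything else on the bench, and leave the finger standing up for the next flask.

Things in the scene. Friction and masses are not known exactly. Their poses are not given: they have to be found in the camera images.
- rocker: fixed see-saw rocker left or right of the tray: white casing 210 x 150 x 46 mm under an aluminium platform. Origin on the bench under the middle of the seated flask; -x is the way the flask's neck points (to the robot; yaw within 0.25), z up. Casing x -0.07 to 0.14; platform x -0.042 to 0.148, so the neck overhangs it. Tower and open finger stand behind x = 0.09, up to z = 0.30
- seat (a point): point on the rocker's black mat, 76 mm above the bench, under the middle of the seated flask; axes as the rocker's. Two side guides 88 mm apart stand 11 mm above the mat from x = -16 to 68 mm; the front (-x) is open
- toe_clips (a point): middle of the two fixed aluminium clips behind the flask (38 mm above the mat), which overhang its rear edge by 13 mm with 3 mm of play above it: the flask must come forward (rocker -x) more than 14 mm before it can be lifted straight up
- finger_hinge (a point): hinge axis of the hold-down finger, on the tower at the rocker's rear: 104 mm behind the seat point and 43 mm above it; the axis runs along the rocker's y
- lift_knob (a point): centre of the red roller-shaped knob at the finger's free end: diameter 19 mm, 26 mm wide along the rocker's y, carried by a 10 mm wide strip. Finger down, it is 166 mm in front of the hinge axis, 23 mm above it and 35 mm above the neck's top; its arc about the hinge has 168 mm radius. Pinched on its two end faces (along the rocker's y) it turns between the fingertips as it rises
- hold_down (a joint): angle of the finger, rad: about 0 down on the flask, growing as the knob goes up and back, 1.75 at the open stop. Its over-centre spring pulls it down below 0.6 and throws it open above about 0.65; some 5 N at the knob start the lift. Down, two rubber pads press on the flask's top and two bent hooks hang 10 mm down in front of its shoulders, one each side of the neck
- flask_mid (a point): middle of the large culture flask (clear, pink medium, blue cap; 150 x 84 x 33 mm lying flat, about 60 g), half-way up. Its x axis points along the neck to the cap, z up out of its broad face. Body from x = -75 to 24 mm, 84 mm wide; neck and cap from x = 24 to 75 mm
- flask_neck (a point): point on the same flask's neck and cap, 50 mm from its middle towards the cap, half-way up (16.5 mm above its underside); here it is 28 mm wide across and 29 mm high, and can be gripped from above across the neck. Axes as the flask's
- tray: shallow stainless steel tray, fixed, 200 (x) x 232 (y) x 16 mm, turned at most 0.12 rad; walls 3 mm, floor 3 mm above the bench. Origin under its centre. The small flask lies in its +y half; the -y half is free
- small_flask_mid (a point): middle, half-way up, of the small culture flask with the red cap (101 x 50 mm, 26 mm high at the cap), loose in the tray; its x axis points to its cap, roughly the tray's -x
- plate_a: clear six-well culture plate with lid, 86 x 128 x 20 mm, a bystander at the left; origin under its centre
- blue_pen: blue and white marker pen, 134 mm long, 12 mm high, a bystander near the front edge; origin under its centre
- tissue: flat white carton of lens tissue, 60 x 90 x 10 mm, a bystander near the front edge; origin under its centre
- tweezers: steel forceps 131 mm long, 9 mm high, a bystander near the front edge; origin under its centre

How it is judged (in metres and radians):
On the way, in this order (a step that is already met when the one before it is completed fails the run):
1. the hold-down finger is lifted over centre and open while the flask still lies in its seat (value of joint hold_down above 1.4 rad and horizontal distance between flask_mid and seat below 0.012 m and z of flask_mid in the frame of seat below 0.024 m), for 0.2 s.
2. the flask is drawn forward out from under the rear clips (value of joint hold_down above 1.4 rad and x of flask_mid in the frame of seat below -0.013 m), for 0.1 s.
At the end, for the whole second after the job is handed in: The large flask lies flat (within 0.06 rad) and at rest on the tray's floor, upright side up, wholly inside the tray; the hold-down finger stands open (beyond 1.4 rad); the small flask is within 20 mm of where it was (z of flask_mid in the frame of tray between 0.0155 and 0.0235 m and x of flask_mid in the frame of tray between -0.06 and 0.06 m and y of flask_mid in the frame of tray between -0.08 and 0.08 m and angle between flask_mid's own z axis and vertical below 0.06 rad and linear speed of flask below 0.03 m/s and value of joint hold_down above 1.4 rad and distance of small_flask_mid from where it was at the start of the episode below 0.02 m); the robot touches nothing.
It fails at once if the large flask is tipped more than 0.6 rad (angle between flask_mid's own z axis and vertical above 0.6 rad).
It fails at once if the large flask is dropped (falls freely more than about 13 mm) (contact force between the fingers and flask below 0.01 N and linear speed of flask above 0.5 m/s).
It fails at once if the small flask is pushed more than 20 mm or tipped (distance of small_flask_mid from where it was at the start of the episode above 0.02 m or angle between small_flask_mid's own z axis and vertical above 0.5 rad).
It fails at once if another thing on the bench is moved more than 30 mm (distance of any of plate_a, blue_pen, tissue, tweezers from where it was at the start of the episode above 0.03 m).
It also fails if it takes over 48 s, if anything falls off the work surface, if the arm or the gripper's body presses on something with over 40 N, if the wrist force passes 120 N, or if a joint passes its speed limit or range.

### The arm

A 6-joint arm with a two-finger parallel gripper is mounted at the origin on a cart in front of the work surface, level with it; the furniture and walls round the work are solid. World frame = base frame: x ahead of the robot, y to its left, z up, the work surface at z = 0. Lengths are in m, angles in degrees, forces in N, time in s.
With the tool pointing down it reaches from about 0.35 to 1 m from the base axis. Payload 7.1 kg.
Tool frame: the origin (TCP) lies on the centre line of the jaws, within the pads' length; the fingertips stand 11 mm ahead of it and the grasp point (between the pads) lies 8 mm behind it; z points along the fingers, y is the line along which they close (so a half turn about z gives the same grasp; the last joint's range is limited). The gripper opens to 85 mm and grips with 20 to 120 N. Pads are 22 mm wide; open, the fingers measure 114 mm over their backs; the gripper's body (76 mm by 85 mm) begins 54 mm behind the grasp point. The pads swing forward as they close: fully open they stand 13 mm farther back than shut.
Start: joints at [-68.583, 24.242, 93.386, -0, 62.372, -1.089], TCP at [0.239, -0.577, 0.21] pointing down, gripper open.
Joint ranges: [-172.04, 172.04], [-51.8, 120.97], [4.93, 147.93], [-75.15, 255.16], [6.16, 154.13], [-145.62, 145.62]. Speed limits (degrees/s): [136.94, 136.94, 172.46, 180, 180, 180].

### API

Orientations are given as [roll, pitch, yaw] about the fixed x, y, z axes, in that order (R = Rz(yaw) Ry(pitch) Rx(roll)).
In Python, from plant import manip, viewer, workorder gives the robot as it stands.
- The arm moves only by the tool apply_moves, never from a script. Its argument "increments" is a list of rows, each a list of 7 numbers: the turn, a rotation vector about the world's x, y, z in degrees, then the shift along the world's x, y, z in cm, then the closure, from -1 (fully open) to 1 (shut). In form: [[wx, wy, wz, dx, dy, dz, jaw], ...]. A call has 1 to 12 rows; each row shifts and turns the commanded pose from where the row before left it; what a row does not reach is not made up. A row lasts 1/8 s, in which the tool goes at most 62.5 mm and 10.7 degrees, less where a joint would pass 70% of its speed; a pose out of reach is approached as far as the arm can. A call with a gripper value outside its range is refused whole. The fingers move at their own pace and stop on an object; "newtons" is the grip in N (left out, the last holds). Time passes only in rows, so rows that do not move let the fingers close. It gives the time, the measured TCP pose, the force, the opening and the grip force at its end, in the units of the state.
- manip.observe(): the state, without advancing time (a new reading comes with each control period).
- viewer.capture(name): name is "scene" or "top" or "wrist"; returns a dict with "image" (384x512x3 uint8, blue, green, red), "depth" (384x512 float32, m along the optical axis (not along the pixel's ray), 0 where there is no reading), "mtx" (3x3 intrinsics, pixels), "D" ([k1, k2, p1, p2, k3] as OpenCV has them; the pictures are not rectified), "world_from_camera" (4x4, takes a point from camera to world coordinates). Camera axes: x right, y down, z forward; pixel columns grow to the right and rows downward; lengths in m; the calibration is good to about 2 mm. A picture is of the moment at which its call begins.
- workorder.sign_off(): hands the job in; it is judged then, once.
The state is a dict: "t": time; "q": joint angles; "dq": joint speeds; "joint_torque": joint torques, N m; "ee_pos": TCP position; "tool_rot": TCP orientation; "ft_force": force on the tool from outside, world axes, zero at the start; "torque": the same for the moment, N m; "gripper_width": opening from 0.0 (shut) to 1.0 (fully open); "gripper_force": force on a finger pad.
Only numpy, scipy, OpenCV 4.12 (cv2) and the standard library are available. Lean on these libraries where they do the work, as an engineer would, in place of code of your own. Each camera call takes 0.05 s, during which the arm holds its last target. There are 200 camera calls.

## Working session

There is one attempt and no reset: what is moved stays moved. The work goes in short steps, Python scripts to look and compute and a tool call to move; the robot and the scene stay as the last step left them, time stands still between calls to the robot, and variables do not carry over. Pictures are saved under pics/ and viewed, at most 10 in all, crops included, and the job is handed in when it is done.

Besides the shell and the picture viewer there is one more tool, called as name(argument=value, ...), one argument or row to a line, values as JSON. apply_moves: Moves the arm, as the interface text tells. Its arguments: {"type":"object","properties":{"increments":{"type":"array","items":{"type":"array","items":{"type":"number"}}},"newtons":{"type":"number"}},"required":["increments"]}

```bash
mkdir -p pics
cat > h.py <<'E'
import numpy as np, cv2
from plant import manip, viewer, workorder
def cap(n,save=None):
    c=viewer.capture(n)
    np.savez('last_%s.npz'%n,**c)
    if save: cv2.imwrite('pics/'+save,c['image'])
    return c
def load(n): return dict(np.load('last_%s.npz'%n))
def ray(c,u,v):
    p=cv2.undistortPoints(np.array([[[u,v]]],float),c['mtx'],c['D'])[0,0]
    return np.array([p[0],p[1],1.])
def at_z(c,u,v,z):
    T=c['world_from_camera'];d=T[:3,:3]@ray(c,u,v);o=T[:3,3]
    return o+d*(z-o[2])/d[2]
def at_depth(c,u,v):
    T=c['world_from_camera'];d=c['depth'][int(round(v)),int(round(u))]
    return T[:3,:3]@(ray(c,u,v)*d)+T[:3,3]
def proj(c,P):
    T=np.linalg.inv(c['world_from_camera'])
    r,_=cv2.Rodrigues(T[:3,:3])
    return cv2.projectPoints(np.atleast_2d(np.array(P,float)),r,T[:3,3],c['mtx'],c['D'])[0][:,0]
E
python3 - <<'E'
from h import *
a=cap('scene');b=cap('top')
for n,c in(('scene',a),('top',b)):
    cv2.imwrite('pics/%s0.png'%n,cv2.resize(c['image'],(800,600),interpolation=cv2.INTER_CUBIC))
    print(n,c['world_from_camera'].round(3),c['mtx'].round(1))
print(manip.observe())
E
```

```text
scene [[-0.47  -0.457  0.756 -0.173]
 [-0.883  0.225 -0.413  0.482]
 [ 0.019 -0.861 -0.508  0.583]
 [ 0.     0.     0.     1.   ]] [[399.8   0.  255.9]
 [  0.  399.8 188.5]
 [  0.    0.    1. ]]
top [[-0.004 -0.999  0.042  0.484]
 [-1.     0.004  0.017  0.109]
 [-0.017 -0.042 -0.999  1.037]
 [ 0.     0.     0.     1.   ]] [[391.3   0.  260.7]
 [  0.  391.3 190.7]
 [  0.    0.    1. ]]
{'t': 0.1, 'q': array([-6.85820860e+01,  2.42813944e+01,  9.34276487e+01,  1.31290026e-03,
        6.23726757e+01, -1.08732084e+00]), 'dq': array([ 0.08316521, -0.09267671,  0.03921081, -0.04235311, -0.072709  ,
       -0.01021867]), 'joint_torque': array([-1.90325190e-03, -5.58428407e+01, -2.82445371e+01, -1.08611000e-04,
        2.95076301e-03, -2.65752766e-05]), 'ee_pos': array([ 0.23907793, -0.57688829,  0.20920475]), 'tool_rot': array([-1.79918318e+02, -2.71283760e-03,  2.25046233e+01]), 'ft_force': array([-0.17786027,  0.65733046, -0.21266779]), 'torque': array([0.01346586, 0.03119752, 0.01814932]), 'gripper_force': 0.0, 'gripper_width': 0.9994542466432675}
```

View pics/top0.png

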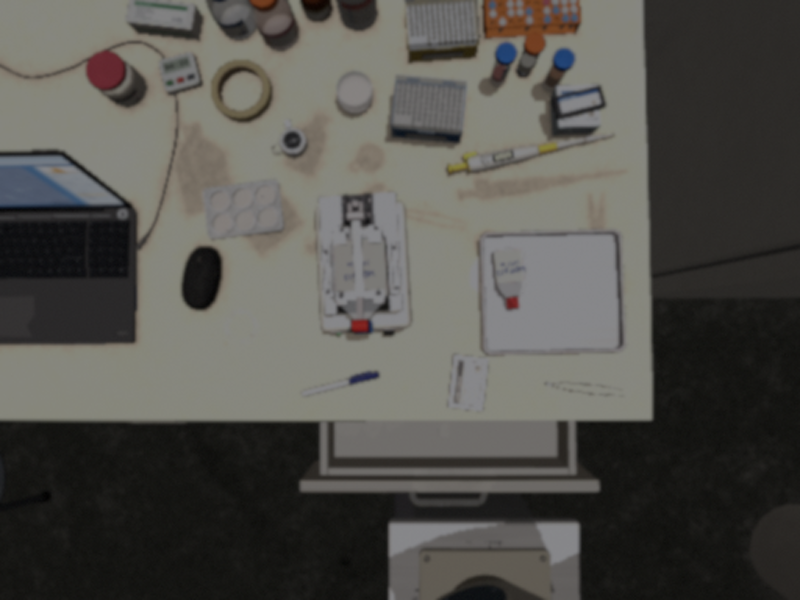

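View pics/scene0.png

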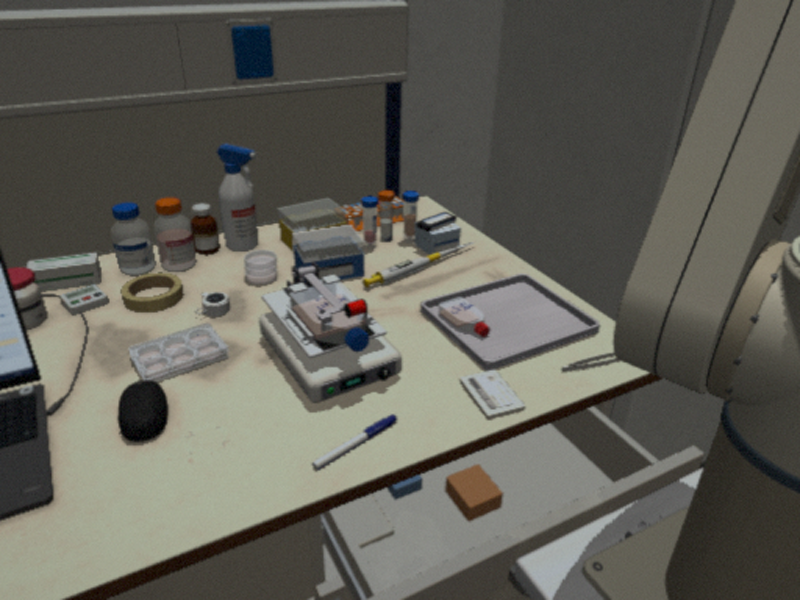

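The top view (800x600) shows the red knob at (361,326), with the rocker tower at (357,208). The tray corners are at (481,233), (620,232), (623,350) and (481,352), and the small flask lies in the tray's left half. The arm is out of view.

Run:
```python
from h import *
a=load('scene');b=load('top')
s=.64
for u,v in [(481,233),(620,232),(623,350),(481,352)]:
    print('tray',at_z(b,u*s,v*s,.016).round(4))
def red(c,lo,hi):
    im=c['image'].astype(int);B,G,R=im[...,0],im[...,1],im[...,2]
    m=((R>60)&(R>2*G+10)&(R>2*B+10)).astype(np.uint8)
    n,l,st,ce=cv2.connectedComponentsWithStats(m)
    for i in range(1,n):
        if st[i,4]>8: print(st[i],ce[i].round(1),at_depth(c,*ce[i]).round(4), at_z(c,*ce[i],.142).round(4))
print('top');red(b,0,0);print('scene');red(a,0,0)
print('tower',at_depth(b,357*s,208*s).round(4))
# casing via depth: height map from top
h,w=b['depth'].shape
uu,vv=np.meshgrid(np.arange(w),np.arange(h))
p=cv2.undistortPoints(np.stack([uu,vv],-1).reshape(-1,1,2).astype(float),b['mtx'],b['D'])[:,0]
P=np.c_[p,np.ones(len(p))]*b['depth'].reshape(-1,1)
T=b['world_from_camera'];W=(P@T[:3,:3].T+T[:3,3])
np.save('topW.npy',W)
sel=(W[:,2]>.03)&(abs(W[:,0]-.6)<.2)&(abs(W[:,1]-.17)<.14)
m=sel.reshape(h,w).astype(np.uint8)
n,l,st,ce=cv2.connectedComponentsWithStats(m)
i=1+np.argmax(st[1:,4]);q=W[(l==i).ravel()]
print(st[i],q.min(0),q.max(0)); r=cv2.minAreaRect(q[:,:2].astype(np.float32));print(r)
x0,y0=300,180
im=b['image'][110:225,190:280]
cv2.imwrite('pics/crop1.png',cv2.convertScaleAbs(cv2.resize(im,None,fx=5,fy=5,interpolation=cv2.INTER_CUBIC),alpha=1.6))
```

```text
tray [0.6346 0.0019 0.016 ]
tray [ 0.6352 -0.231   0.016 ]
tray [ 0.438  -0.2323  0.016 ]
tray [0.4357 0.0036 0.016 ]
top
[325 191   6   6  32] [327.5 193.5] [ 0.5179 -0.0473  0.0218] [ 0.5139 -0.0289  0.142 ]
[225 205  11   7  67] [230.  208.2] [0.4812 0.1933 0.1511] [0.4812 0.1942 0.142 ]
scene
[  5 171  17  13 137] [ 12.3 176.5] [0.8905 0.5991 0.0849] [0.7686 0.5856 0.142 ]
[222 192  12  10  79] [228.2 196. ] [0.4741 0.1934 0.1467] [0.481  0.1904 0.142 ]
[304 206   8   8  49] [307.6 209.9] [ 0.5111 -0.0436  0.02  ] [0.3628 0.0703 0.142 ]
tower [0.6669 0.2042 0.0757]
[ 201  123   63   92 5114] [0.46575591 0.10874933 0.03004126] [0.69328257 0.27916366 1.03705067]
((0.5779899954795837, 0.19452376663684845), (0.22911225259304047, 0.1604883223772049), 3.277970790863037)
```

View pics/crop1.png

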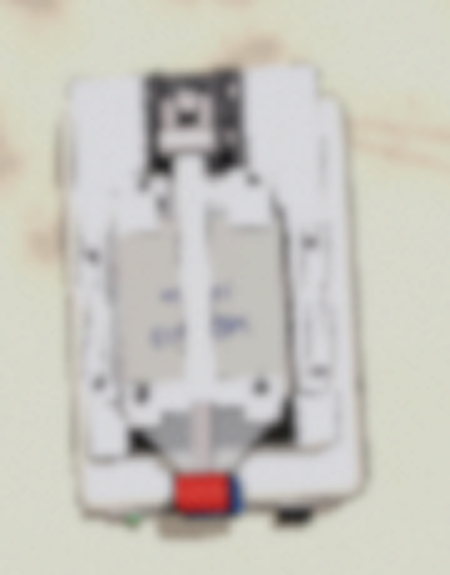

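The crop shows the finger running from the tower at about (187,115) down to the red knob centred at about (207,494), so the rocker is yawed about +3°. I'll work out the numbers.

Run:
```python
from h import *
b=load('top')
f=lambda u,v,z: at_z(b,190+u/5-.4,110+v/5-.4,z)
k=f(207,494,.15);s=f(188,165,.13);print('knob',k,'strip',s,'yaw',np.degrees(np.arctan2(*(k-s)[[1,0]]))+180)
# casing/platform edges
for n,p,q,z in(('caseR',(345,100),(363,480),.046),('caseL',(70,90),(86,505),.046),('platR',(318,75),(335,435),.074),('front',(86,512),(350,490),.046)):
    P,Q=f(*p,z),f(*q,z);print(n,P.round(4),Q.round(4),np.degrees(np.arctan2(*(P-Q)[[1,0]])))
W=np.load('topW.npy').reshape(384,512,3)
# mean knob depth points
print(W[206:211,227:234].reshape(-1,3).mean(0), W[196:199,230:233].reshape(-1,3).mean(0))
```

```text
knob [0.48071099 0.19109979 0.15      ] strip [0.6342773  0.20179266 0.13      ] yaw 3.983090872750722
caseR [0.6811 0.1301 0.046 ] [0.4872 0.1217 0.046 ] 2.4915276597205867
caseL [0.6874 0.271  0.046 ] [0.475  0.2623 0.046 ] 2.359312805292661
platR [0.6881 0.1429 0.074 ] [0.5093 0.135  0.074 ] 2.518417910788808
front [0.4714 0.2623 0.046 ] [0.4821 0.1283 0.046 ] 94.55766241759294
[0.48162666 0.19329143 0.150832  ] [0.50709725 0.19295767 0.12977939]
```

apply_moves(
  increments=[
    [0, 0, -2, 1.5, 5, 1, -1],
    [0, 0, -2, 1.5, 5, 1, -1],
    [0, 0, -2, 1.5, 5, 1, -1],
    [0, 0, -2, 1.5, 5, 1, -1],
    [0, 0, -2, 1.5, 5, 0, -1],
    [0, 0, -2, 1.5, 5, 0, -1],
    [0, 0, -2, 1.5, 5, 0, -1],
    [0, 0, -2, 1.5, 5, 0, -1],
    [0, 0, -2, 1.5, 5, 0, -1],
    [0, 0, -1, 1.5, 5, 0, -1],
    [0, 0, 0, 1.5, 5, 0, -1],
    [0, 0, 0, 1.5, 5, 0, -1],
  ],
)

```text
t: 1.6
ee_pos: [0.4193, 0.0244, 0.2499]
tool_rot: [180.0, -0.0, 3.5]
ft_force: [1.1, -0.9, 0.2]
gripper_width: 0.996
gripper_force: 0.0
```

apply_moves(
  increments=[
    [0, 0, 0, 1, 4, 0, -1],
    [0, 0, 0, 1, 4, 0, -1],
    [0, 0, 0, 1, 4, 0, -1],
    [0, 0, -0.5, 1, 4, 0, -1],
    [0, 0, 0, 0, 0.5, 0, -1],
    [0, 0, 0, 0, 0, 0, -1],
  ],
)

```text
t: 2.35
ee_pos: [0.4586, 0.1874, 0.2495]
tool_rot: [180.0, 0.1, 3.1]
ft_force: [-0.5, -0.1, -0.5]
gripper_width: 1.001
gripper_force: 0.0
```

Run:
```python
from h import *
c=cap('wrist');print(manip.observe()['ee_pos'],manip.observe()['q'].round(0),c['world_from_camera'].round(3))
cv2.imwrite('pics/w1.png',cv2.convertScaleAbs(cv2.resize(c['image'],(800,600)),alpha=1.3))
```

```text
[0.45863562 0.18691461 0.24955942] [ 21.  10. 107.  -0.  62. 108.] [[ 0.053 -0.957 -0.285  0.531]
 [-0.999 -0.051 -0.017  0.191]
 [ 0.001  0.286 -0.958  0.414]
 [ 0.     0.     0.     1.   ]]
```

View pics/w1.png

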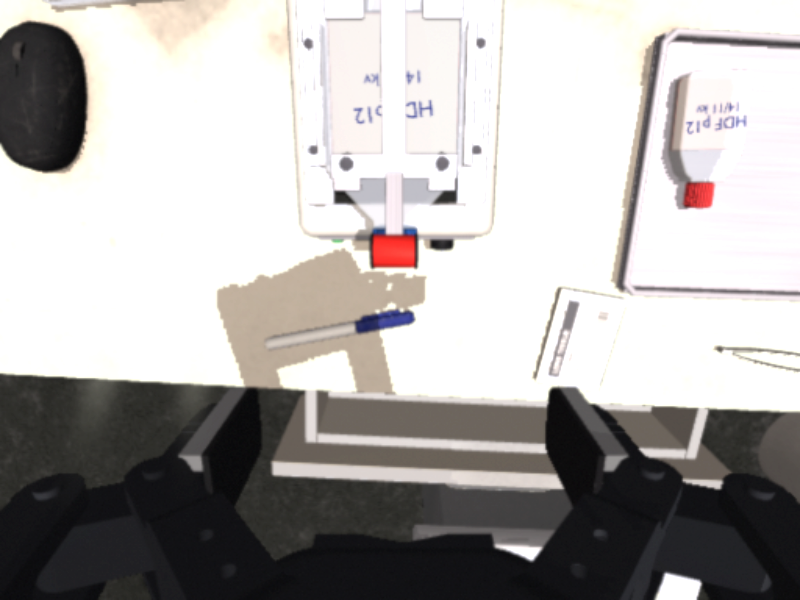

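The wrist view shows the knob at (394,250). The strip runs straight up the image at x≈394, so the yaw is aligned, and the tray and small flask are visible on the right.

Run:
```python
from h import *
c=load('wrist')
s=.64
print('knob',at_z(c,394*s,250*s,.147).round(4),at_depth(c,394*s,250*s).round(4))
for u in(372,417):print(at_z(c,u*s,250*s,.142).round(4))
a=at_z(c,394.5*s,200*s,.14);b=at_z(c,394*s,40*s,.13);print('strip yaw',np.degrees(np.arctan2(*(b-a)[[1,0]])))
for p,q in (((304,225),(290,30)),((493,225),(503,30))):
    a=at_z(c,p[0]*s,p[1]*s,.046);b=at_z(c,q[0]*s,q[1]*s,.046);print('case',a,b,np.degrees(np.arctan2(*(b-a)[[1,0]])))
print('flask guides',[at_depth(c,u*s,v*s).round(4) for u,v in((322,120),(463,120),(345,110),(445,110))])
print('tray c',[at_z(c,u*s,v*s,.016).round(4) for u,v in((667,33),(627,292))])
print('small',at_z(c,699*s,195*s,.026))
```

```text
knob [0.4826 0.1932 0.147 ] [0.4833 0.1932 0.1512]
[0.481  0.2056 0.142 ]
[0.4823 0.1803 0.142 ]
strip yaw 3.082909650265249
case [0.47979908 0.26248989 0.046     ] [0.61181406 0.27188968 0.046     ] 4.072730273732096
case [0.48734361 0.12042214 0.046     ] [0.6195298  0.12723226 0.046     ] 2.9492253856798856
flask guides [array([0.551 , 0.2401, 0.1056]), array([0.5552, 0.1566, 0.109 ]), array([0.557 , 0.2262, 0.1088]), array([0.5601, 0.1677, 0.1094])]
tray c [array([0.6325, 0.    , 0.016 ]), array([ 0.4337, -0.0056,  0.016 ])]
small [ 0.51760751 -0.04353117  0.026     ]
```

apply_moves(
  increments=[
    [0, 0, 0, 1.2, 0.3, -2, -1],
    [0, 0, 0, 1.15, 0.3, -3, -1],
    [0, 0, 0, 0, 0, -3, -1],
    [0, 0, 0, 0, 0, -2.5, -0.5],
    [0, 0, 0, 0, 0, -1, 0],
    [0, 0, 0, 0, 0, 0, 0.1],
    [0, 0, 0, 0, 0, 0, 0.1],
  ],
  newtons=40,
)

```text
t: 3.28
ee_pos: [0.4835, 0.1936, 0.1359]
tool_rot: [-180.0, -0.1, 3.0]
ft_force: [0.1, 0.9, 0.4]
gripper_width: 0.454
gripper_force: 0.0
```

Run:
```python
from h import *
c=cap('wrist')
cv2.imwrite('pics/w2.png',cv2.convertScaleAbs(cv2.resize(c['image'],(800,600)),alpha=1.3))
```

```text
(no output)
```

View pics/w2.png

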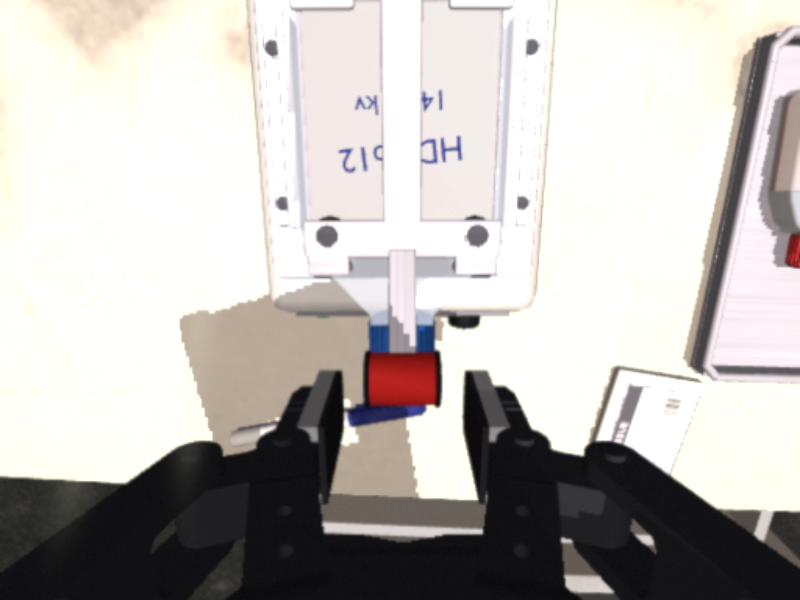

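The pads straddle the knob, which is centred at (403,380), with the pad tips at rows 372–380. I'll check the projections of the grasp point and the expected knob.

Run:
```python
from h import *
c=load('wrist');o=manip.observe()
e=o['ee_pos']
print(e,proj(c,[e,e+[0,0,.008],e-[0,0,.011],[.4822,.193,.142]])/.64)
print(at_z(c,403*.64,380*.64,.148),at_depth(c,403*.64,380*.64),at_depth(c,333*.64,385*.64),at_depth(c,333*.64,376*.64))
```

```text
[0.48348904 0.19371775 0.13601706] [[401.92589173 365.29171169]
 [401.89572276 374.48830421]
 [401.96338901 353.86574055]
 [403.73865817 375.52612055]]
[0.48327807 0.19332317 0.148     ] [0.48399646 0.19336183 0.14952634] [0.49284302 0.21382284 0.17384984] [0.49317038 0.21454742 0.16857621]
```

apply_moves(
  increments=[
    [0, 0, 0, 0, 0, 0, 0.6],
    [0, 0, 0, 0, 0, 0, 1],
    [0, 0, 0, 0, 0, 0, 1],
    [0, 0, 0, 0, 0, 0, 1],
    [0, 0, 0, 0, 0, 0, 1],
  ],
  newtons=40,
)

```text
t: 3.95
ee_pos: [0.4827, 0.1936, 0.1349]
tool_rot: [180.0, 0.0, 3.0]
ft_force: [-1.0, 1.4, -0.2]
gripper_width: -0.002
gripper_force: 0.0
```

Run:
```python
import numpy as np
a0=np.arctan2(23,166)
for t in np.arange(0,1.3,.1): print(round(t,2),(168*np.cos(a0)-168*np.cos(a0+t)).round(1),(168*np.sin(a0+t)-168*np.sin(a0)).round(1))
```

```text
0.0 0.0 0.0
0.1 3.1 16.5
0.2 7.9 32.6
0.3 14.2 48.1
0.4 22.1 63.0
0.5 31.4 77.0
0.6 42.1 89.9
0.7 54.0 101.8
0.8 67.0 112.4
0.9 81.0 121.6
1.0 95.9 129.4
1.1 111.5 135.7
1.2 127.6 140.4
```

Run:
```python
from h import *
c=cap('wrist');b=cap('top')
i=np.hstack([c['image'][150:384,150:370],cv2.resize(b['image'][140:230,190:280],(234,234),interpolation=cv2.INTER_CUBIC)])
cv2.imwrite('pics/w3.png',cv2.convertScaleAbs(cv2.resize(i,None,fx=1.7,fy=1.7),alpha=1.3))
im=c['image'].astype(int);m=((im[...,2]>90)&(im[...,2]>2*im[...,1]+10)).astype(np.uint8)
n,l,st,ce=cv2.connectedComponentsWithStats(m);print(st[1:],ce[1:])
```

```text
[[505 152   7  17  80]
 [236 227  44  19 466]] [[508.7375     161.3875    ]
 [257.63733906 234.39270386]]
```

View pics/w3.png

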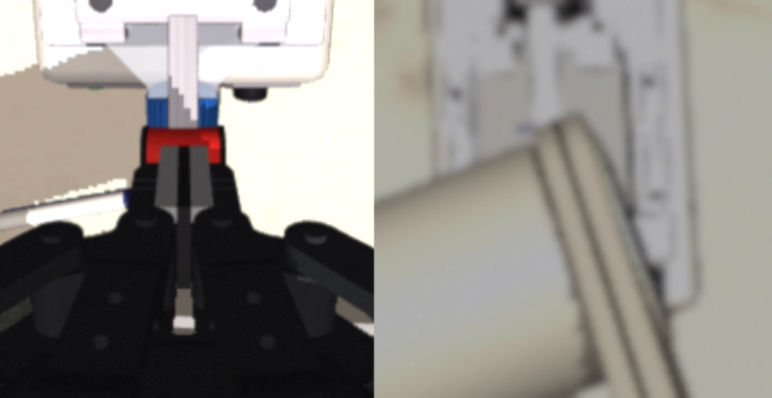

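The pads closed over the knob rather than on either side of it. I'll measure the pad tip depth.

Run:
```python
from h import *
c=load('wrist')
for u in (252,258,268):
    print(u,[(v,at_depth(c,u,v).round(3).tolist()) for v in range(226,262,3)])
print(manip.observe()['ee_pos'],c['world_from_camera'].round(3))
```

```text
252 [(226, [0.49, 0.197, 0.142]), (229, [0.489, 0.197, 0.144]), (232, [0.489, 0.197, 0.148]), (235, [0.488, 0.197, 0.149]), (238, [0.493, 0.197, 0.163]), (241, [0.493, 0.197, 0.167]), (244, [0.493, 0.197, 0.17]), (247, [0.492, 0.197, 0.172]), (250, [0.493, 0.197, 0.176]), (253, [0.494, 0.197, 0.18]), (256, [0.493, 0.196, 0.182]), (259, [0.493, 0.196, 0.185])]
258 [(226, [0.491, 0.194, 0.142]), (229, [0.49, 0.194, 0.145]), (232, [0.489, 0.194, 0.146]), (235, [0.487, 0.194, 0.147]), (238, [0.493, 0.194, 0.163]), (241, [0.493, 0.194, 0.167]), (244, [0.493, 0.194, 0.17]), (247, [0.493, 0.194, 0.172]), (250, [0.493, 0.194, 0.177]), (253, [0.493, 0.194, 0.179]), (256, [0.493, 0.194, 0.182]), (259, [0.493, 0.194, 0.184])]
268 [(226, [0.491, 0.188, 0.142]), (229, [0.49, 0.188, 0.145]), (232, [0.489, 0.188, 0.147]), (235, [0.488, 0.188, 0.149]), (238, [0.493, 0.189, 0.164]), (241, [0.493, 0.189, 0.167]), (244, [0.493, 0.189, 0.17]), (247, [0.493, 0.19, 0.173]), (250, [0.494, 0.19, 0.177]), (253, [0.493, 0.19, 0.179]), (256, [0.494, 0.19, 0.182]), (259, [0.494, 0.19, 0.186])]
[0.48271228 0.1936304  0.13485016] [[ 0.052 -0.957 -0.284  0.554]
 [-0.999 -0.05  -0.016  0.197]
 [ 0.001  0.285 -0.959  0.299]
 [ 0.     0.     0.     1.   ]]
```

The measured pad tips, when shut, are at z≈0.161. That is about 37 mm higher than the quoted tool geometry implies. Both cameras put the knob at its expected height, so I'll trust the cameras. I'll open, go lower and re-check numerically.

apply_moves(
  increments=[
    [0, 0, 0, 0, 0, 0, -0.3],
    [0, 0, 0, 0, 0, 0, -0.3],
    [0, 0, 0, 0, 0, 0, -0.3],
    [0, 0, 0, 0, 0, 0, -0.3],
    [0, 0, 0, 0, 0, -1, -0.3],
    [0, 0, 0, 0, 0, -1, -0.3],
    [0, 0, 0, 0, 0, 0, -0.3],
  ],
)

```text
t: 4.92
ee_pos: [0.4818, 0.1933, 0.1136]
tool_rot: [180.0, 0.1, 3.0]
ft_force: [-0.6, 0.3, -0.1]
gripper_width: 0.65
gripper_force: 0.0
```

```bash
cat > tip.py <<'E'
from h import *
c=cap('wrist');e=manip.observe()['ee_pos']
h,w=c['depth'].shape
uu,vv=np.meshgrid(np.arange(w),np.arange(h))
p=cv2.undistortPoints(np.stack([uu,vv],-1).reshape(-1,1,2).astype(float),c['mtx'],c['D'])[:,0]
P=np.c_[p,np.ones(len(p))]*c['depth'].reshape(-1,1)
T=c['world_from_camera'];W=(P@T[:3,:3].T+T[:3,3])
im=c['image'].reshape(-1,3).astype(int)
s=(abs(W[:,0]-e[0]-.010)<.006)&(abs(W[:,1]-e[1])<.05)&(W[:,2]>e[2]-.02)&(W[:,2]<e[2]+.07)&(im.max(1)<140)&(im.max(1)-im.min(1)<30)
q=W[s]
print('tcp',e,'dark pts',len(q),'z pct',np.percentile(q[:,2],[0,2,5,20]).round(4))
for lo,hi in((-.05,0),(0,.05)):
    r=q[(q[:,1]-e[1]>lo)&(q[:,1]-e[1]<hi)&(q[:,2]>e[2]-.02)]
    if len(r): k=r[np.argsort(r[:,2])[:12]];print(k.mean(0).round(4), k[:,2].min().round(4))
R=W[(im[:,2]>90)&(im[:,2]>2*im[:,1]+10)&(W[:,1]>.1)&(W[:,0]<.7)]
if len(R): print('red',len(R),R.mean(0).round(4),R.min(0).round(4),R.max(0).round(4))
E
python3 tip.py
```

```text
tcp [0.48224738 0.19342941 0.1141458 ] dark pts 3614 z pct [0.0943 0.1339 0.1355 0.1477]
[0.4924 0.1826 0.1054] 0.0943
[0.4908 0.2068 0.1076] 0.1071
red 1631 [0.484  0.194  0.1495] [0.4729 0.1824 0.143 ] [0.554  0.2052 0.2776]
```

Run:
```python
from h import *
c=load('wrist')
for y in (.224,.163):
  for z in np.arange(.10,.175,.006):
    u,v=proj(c,[.493,y,z])[0]; print(y,z.round(3),(u.round(),v.round()),at_depth(c,u,v).round(3),c['image'][int(round(v)),int(round(u))])
```

```text
0.224 0.1 (np.float64(207.0), np.float64(205.0)) [0.473 0.233 0.042] [80 80 85]
0.224 0.106 (np.float64(206.0), np.float64(208.0)) [0.47  0.234 0.04 ] [ 91  99 106]
0.224 0.112 (np.float64(204.0), np.float64(212.0)) [0.452 0.242 0.001] [115 128 141]
0.224 0.118 (np.float64(202.0), np.float64(216.0)) [0.448 0.244 0.001] [115 128 140]
0.224 0.124 (np.float64(200.0), np.float64(220.0)) [ 0.444  0.246 -0.   ] [115 129 142]
0.224 0.13 (np.float64(198.0), np.float64(224.0)) [0.44  0.248 0.001] [115 129 141]
0.224 0.136 (np.float64(196.0), np.float64(228.0)) [ 0.434  0.25  -0.001] [115 128 141]
0.224 0.142 (np.float64(194.0), np.float64(233.0)) [0.429 0.252 0.   ] [115 128 141]
0.224 0.148 (np.float64(191.0), np.float64(239.0)) [0.491 0.225 0.144] [80 87 93]
0.224 0.154 (np.float64(188.0), np.float64(244.0)) [0.49  0.225 0.148] [59 58 60]
0.224 0.16 (np.float64(185.0), np.float64(251.0)) [0.49  0.225 0.155] [58 58 59]
0.224 0.166 (np.float64(182.0), np.float64(258.0)) [0.491 0.225 0.163] [57 57 59]
0.224 0.172 (np.float64(178.0), np.float64(265.0)) [0.491 0.225 0.168] [58 58 60]
0.163 0.1 (
[... 377 characters left out ...]
 [ 0.444  0.135 -0.001] [193 208 208]
0.163 0.13 (np.float64(318.0), np.float64(230.0)) [0.44  0.133 0.001] [193 207 208]
0.163 0.136 (np.float64(320.0), np.float64(234.0)) [0.435 0.13  0.   ] [195 207 208]
0.163 0.142 (np.float64(322.0), np.float64(239.0)) [0.493 0.163 0.143] [121 128 129]
0.163 0.148 (np.float64(325.0), np.float64(245.0)) [0.494 0.164 0.15 ] [65 65 67]
0.163 0.154 (np.float64(328.0), np.float64(251.0)) [0.494 0.164 0.156] [66 65 68]
0.163 0.16 (np.float64(331.0), np.float64(257.0)) [0.494 0.163 0.161] [66 65 67]
0.163 0.166 (np.float64(334.0), np.float64(265.0)) [0.494 0.164 0.168] [58 57 59]
0.163 0.172 (np.float64(338.0), np.float64(272.0)) [0.494 0.164 0.174] [57 57 59]
```

apply_moves(
  increments=[
    [0, 0, 0, 0, 0, -1, -0.3],
    [0, 0, 0, 0, 0, -1, -0.3],
    [0, 0, 0, 0, 0, 0, 0.2],
    [0, 0, 0, 0, 0, 0, 1],
    [0, 0, 0, 0, 0, 0, 1],
    [0, 0, 0, 0, 0, 0, 1],
    [0, 0, 0, 0, 0, 0, 1],
  ],
  newtons=40,
)

```text
t: 5.85
ee_pos: [0.4826, 0.1938, 0.0949]
tool_rot: [-180.0, 0.0, 3.0]
ft_force: [-0.4, 2.9, -5.9]
gripper_width: 0.296
gripper_force: 39.5
```

apply_moves(
  increments=[
    [0, 0, 0, 0.15, 0.01, 0.83, 1],
    [0, 0, 0, 0.15, 0.01, 0.82, 1],
    [0, 0, 0, 0.48, 0.03, 1.61, 1],
    [0, 0, 0, 0.63, 0.03, 1.55, 1],
    [0, 0, 0, 0.79, 0.04, 1.49, 1],
  ],
)

```text
t: 6.48
ee_pos: [0.504, 0.1949, 0.1587]
tool_rot: [-180.0, 0.1, 3.0]
ft_force: [-1.4, 5.2, -6.6]
gripper_width: 0.295
gripper_force: 39.6
```

apply_moves(
  increments=[
    [0, 0, 0, 0.93, 0.05, 1.4, 1],
    [0, 0, 0, 1.07, 0.06, 1.29, 1],
    [0, 0, 0, 1.19, 0.06, 1.19, 1],
    [0, 0, 0, 1.3, 0.07, 1.06, 1],
    [0, 0, 0, 1.4, 0.07, 0.92, 1],
    [0, 0, 0, 0, 0, 0, 1],
  ],
)

```text
t: 7.22
ee_pos: [0.5654, 0.1984, 0.2188]
tool_rot: [-179.9, -0.2, 3.0]
ft_force: [-1.7, 4.0, 6.6]
gripper_width: 0.298
gripper_force: 41.0
```

apply_moves(
  increments=[
    [0, 0, 0, 1.49, 0.08, 0.78, 1],
    [0, 0, 0, 1.56, 0.08, 0.63, 1],
    [0, 0, 0, 1.61, 0.08, 0.47, 1],
    [0, 0, 0, 0, 0, 0, 0.2],
    [0, 0, 0, 0, 0, 0, -0.3],
    [0, 0, 0, 0, 0, 0, -0.3],
    [0, 0, 0, -1, 0, 0, -0.3],
    [0, 0, 0, -4, -0.2, 0, -0.3],
    [0, 0, 0, -5, -0.25, 0, -0.3],
    [0, 0, 0, -4, -0.2, 0, -0.3],
    [0, 0, 0, 0, 0, 0, -0.3],
  ],
)

```text
t: 8.6
ee_pos: [0.4669, 0.1933, 0.2353]
tool_rot: [180.0, 0.1, 3.1]
ft_force: [0.3, 0.4, 0.6]
gripper_width: 0.647
gripper_force: 0.0
```

Run:
```python
from h import *
c=cap('wrist');b=cap('scene');print(manip.observe()['ee_pos'])
i=np.hstack([cv2.convertScaleAbs(c['image'],alpha=1.2)[:,60:440],cv2.resize(cv2.convertScaleAbs(b['image'][150:270,150:290],alpha=1.6),(448,384),interpolation=cv2.INTER_CUBIC)])
print(i.shape);cv2.imwrite('pics/w4.png',i[:,:800])
```

```text
[0.47024609 0.19399049 0.23583992]
(384, 828, 3)
```

View pics/w4.png

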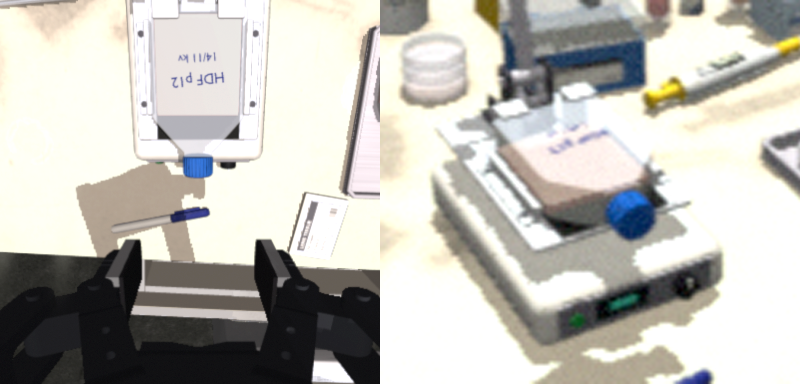

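The finger stands open and the flask is in its seat. The cap is at about (258,167) in the wrist image.

Run:
```python
from h import *
c=load('wrist')
for p in((258,158),(258,163),(244,165),(272,165),(258,172)): print(p,at_depth(c,*p).round(4),at_z(c,*p,.105).round(4))
im=c['image'].astype(int);m=(im[...,0]>im[...,2]*1.8)&(im[...,0]>60)
v,u=np.nonzero(m);k=(v<185)&(u>235)&(u<285);u,v=u[k],v[k];print(len(u),u.min(),u.max(),v.min(),v.max(),u.mean(),v.mean())
print(at_z(c,(u.min()+u.max())/2,v.min(),.105),[at_z(c,x,166,.0925) for x in(u.min(),u.max())])
for u,v in((258,135),(258,100),(200+0,110),(316,110)):print(at_depth(c,u,v).round(4))
```

```text
(258, 158) [0.4881 0.1939 0.1057] [0.4879 0.1939 0.105 ]
(258, 163) [0.4836 0.1937 0.1074] [0.4831 0.1936 0.105 ]
(244, 165) [0.4793 0.2071 0.0989] [0.4805 0.2069 0.105 ]
(272, 165) [0.4802 0.1796 0.096 ] [0.4819 0.1801 0.105 ]
(258, 172) [0.4748 0.1932 0.1073] [0.4743 0.1932 0.105 ]
562 243 282 77 177 257.47508896797154 166.15836298932385
[0.56073456 0.19380763 0.105     ] [array([0.47691828, 0.20831711, 0.0925    ]), array([0.47899765, 0.16933717, 0.0925    ])]
[0.5099 0.1951 0.1081]
[0.5409 0.1968 0.1088]
[0.5284 0.2547 0.0741]
[0.5346 0.1376 0.0738]
```

apply_moves(
  increments=[
    [0, 0, 0, 0.6, 0, -4, -0.3],
    [0, 0, 0, 0.6, 0, -4, -0.3],
    [0, 0, 0, 0.6, 0, -4, -0.3],
    [0, 0, 0, 0.1, 0, -3, -0.3],
    [0, 0, 0, 0, 0, -1.5, -0.3],
    [0, 0, 0, 0, 0, -1.4, -0.3],
    [0, 0, 0, 0, 0, 0, -0.3],
  ],
)

```text
t: 9.57
ee_pos: [0.4892, 0.1938, 0.0559]
tool_rot: [180.0, 0.0, 3.0]
ft_force: [-1.0, 0.2, -0.4]
gripper_width: 0.653
gripper_force: 0.0
```

Run:
```python
from h import *
c=cap('wrist');print(manip.observe()['ee_pos'])
for y in (.2255,.163):
  for z in np.arange(.074,.11,.004):
    u,v=proj(c,[.500,y,z])[0]; print(y,z.round(3),at_depth(c,u,v).round(3))
cv2.imwrite('pics/w5.png',cv2.convertScaleAbs(cv2.resize(c['image'],(800,600)),alpha=1.3))
```

```text
[0.48958753 0.19392693 0.05654863]
0.2255 0.074 [0.515 0.219 0.109]
0.2255 0.078 [0.513 0.219 0.109]
0.2255 0.082 [0.512 0.22  0.11 ]
0.2255 0.086 [0.511 0.221 0.109]
0.2255 0.09 [0.509 0.221 0.11 ]
0.2255 0.094 [0.498 0.226 0.09 ]
0.2255 0.098 [0.498 0.226 0.095]
0.2255 0.102 [0.498 0.226 0.098]
0.2255 0.106 [0.498 0.227 0.101]
0.163 0.074 [0.515 0.171 0.109]
0.163 0.078 [0.513 0.171 0.109]
0.163 0.082 [0.512 0.17  0.11 ]
0.163 0.086 [0.501 0.164 0.089]
0.163 0.09 [0.501 0.164 0.093]
0.163 0.094 [0.501 0.164 0.096]
0.163 0.098 [0.501 0.163 0.1  ]
0.163 0.102 [0.501 0.164 0.105]
0.163 0.106 [0.501 0.163 0.107]
```

View pics/w5.png

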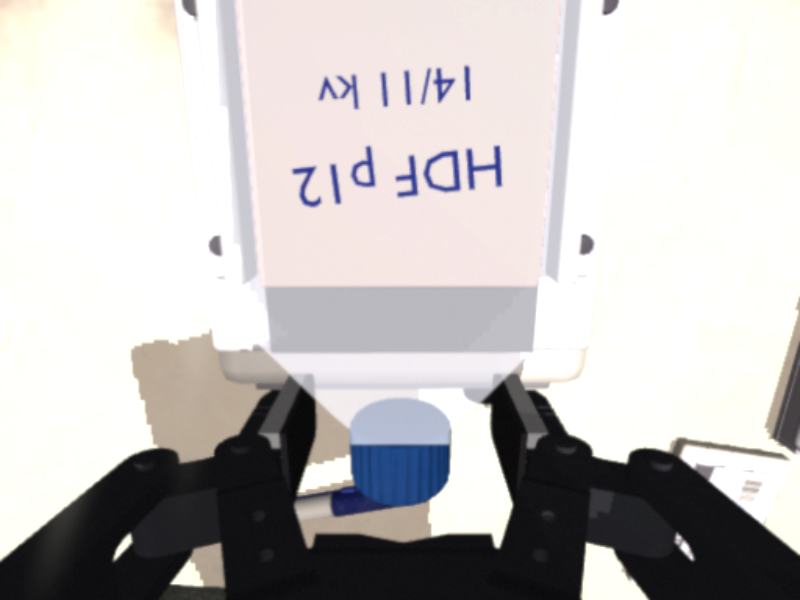

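The cap at (400,450) is centred between the pads, and the pad tips are about 10 mm above the mat. Closing now.

apply_moves(
  increments=[
    [0, 0, 0, 0, 0, 0, 0.1],
    [0, 0, 0, 0, 0, 0, 0.4],
    [0, 0, 0, 0, 0, 0, 1],
    [0, 0, 0, 0, 0, 0, 1],
    [0, 0, 0, 0, 0, 0, 1],
    [0, 0, 0, 0, 0, 0, 1],
  ],
  newtons=35,
)

```text
t: 10.38
ee_pos: [0.4899, 0.1941, 0.0573]
tool_rot: [-180.0, -0.1, 3.0]
ft_force: [-0.9, -0.8, 6.0]
gripper_width: 0.329
gripper_force: 39.5
```

apply_moves(
  increments=[
    [0, 0, 0, -0.4, -0.02, 0.1, 1],
    [0, 0, 0, -0.8, -0.04, 0, 1],
    [0, 0, 0, -0.8, -0.04, 0, 1],
    [0, 0, 0, -0.8, -0.04, 0, 1],
    [0, 0, 0, -0.8, -0.04, 0, 1],
    [0, 0, 0, -0.8, -0.04, 0, 1],
    [0, 0, 0, 0, 0, 0, 1],
  ],
)

```text
t: 11.25
ee_pos: [0.4441, 0.1915, 0.0574]
tool_rot: [180.0, 0.1, 3.0]
ft_force: [-2.0, 0.1, 4.9]
gripper_width: 0.335
gripper_force: 39.3
```

apply_moves(
  increments=[
    [0, 0, 0, 0, 0, 0.5, 1],
    [0, 0, 0, 0, 0, 1, 1],
    [0, 0, 0, 0, 0, 1, 1],
    [0, 0, 0, 0, 0, 1, 1],
    [0, 0, 0, 0, 0, 1, 1],
    [0, 0, 0, 0, 0, 0.5, 1],
    [0, 0, 0, 0, 0, 0, 1],
  ],
)

```text
t: 12.12
ee_pos: [0.4455, 0.1917, 0.1077]
tool_rot: [-180.0, -0.0, 3.0]
ft_force: [0.3, 0.1, -0.3]
gripper_width: 0.332
gripper_force: 38.7
```

```bash
cat > fl.py <<'E'
from h import *
c=cap('wrist');o=manip.observe();e=o['ee_pos'];print(e,o['ft_force'].round(1))
h,w=c['depth'].shape
uu,vv=np.meshgrid(np.arange(180,340,4),np.arange(5,190,4))
pts=np.array([at_depth(c,u,v) for u,v in zip(uu.ravel(),vv.ravel())])
zm=np.median(pts[:,2][pts[:,2]>e[2]+.02]) if (pts[:,2]>e[2]+.02).any() else 0
k=pts[abs(pts[:,2]-zm)<.02]
for _ in range(3):
    A=np.c_[k[:,:2]-e[:2],np.ones(len(k))];s=np.linalg.lstsq(A,k[:,2],rcond=None)[0];r=k[:,2]-A@s;k=k[abs(r)<.003]
print('n',len(k),'slopes x,y',s[:2].round(4),'z at tcp',s[2].round(4),'median',zm.round(4),'ext',k.min(0).round(3),k.max(0).round(3))
E
python3 fl.py
```

```text
[0.44521505 0.19163054 0.10739882] [-0.2 -0.5 -0.6]
n 1874 slopes x,y [-0.0026 -0.0014] z at tcp 0.1597 median 0.1595 ext [0.485 0.164 0.157] [0.549 0.223 0.162]
```

The flask hangs level: the slopes are under 0.003 and its underside is 19 mm above the TCP. Now I'll carry it over to the tray.

apply_moves(
  increments=[
    [0, 0, 0, 0, -1, 0, 1],
    [0, 0, 0, 0, -2, 0, 1],
    [0, 0, 0, 0, -3, 0, 1],
    [0, 0, 0, 0, -4, 0, 1],
    [0, 0, 0, 0.5, -4.5, 0, 1],
    [0, 0, -0.5, 0.5, -4.5, 0, 1],
    [0, 0, -0.5, 0.5, -4.5, 0, 1],
    [0, 0, -0.5, 0.5, -4.5, 0, 1],
    [0, 0, -0.5, 0.5, -3.5, 0, 1],
    [0, 0, 0, 0.5, -2.5, 0, 1],
    [0, 0, 0, 0.5, -1.5, 0, 1],
    [0, 0, 0, 0, 0, 0, 1],
  ],
)

```text
t: 13.68
ee_pos: [0.4803, -0.1641, 0.1071]
tool_rot: [-180.0, 0.0, 0.9]
ft_force: [0.5, 0.2, -1.1]
gripper_width: 0.334
gripper_force: 38.7
```

```bash
python3 fl.py
python3 - <<'E'
from h import *
c=load('wrist')
cv2.imwrite('pics/w6.png',cv2.convertScaleAbs(cv2.resize(c['image'],(800,600)),alpha=1.2))
E
```

```text
[ 0.4798577  -0.16322537  0.10701508] [-0.1  0.2 -1.3]
n 1871 slopes x,y [-0.003  -0.0004] z at tcp 0.1589 median 0.1587 ext [ 0.52  -0.193  0.157] [ 0.583 -0.134  0.161]
```

View pics/w6.png

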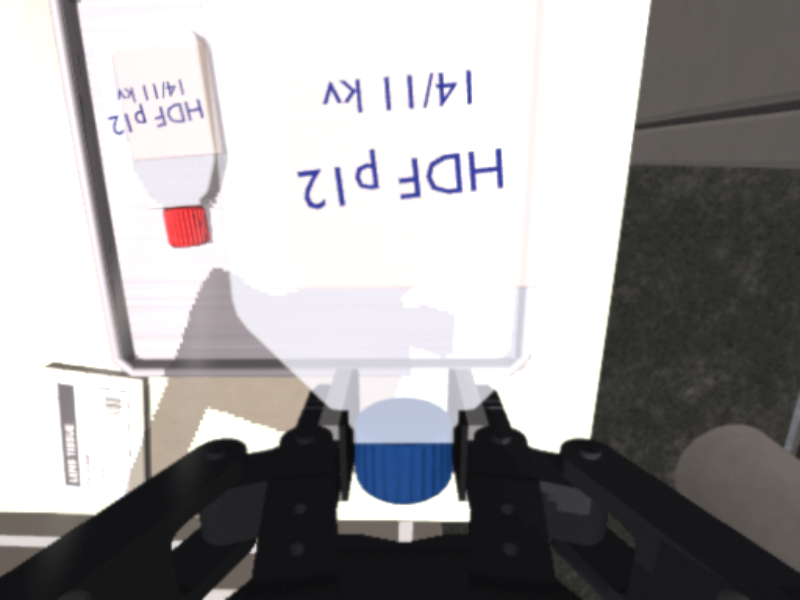

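Tray front corners show at about (125,373) and (525,370), with the small flask well clear on the left. I'll check the numbers.

Run:
```python
from h import *
c=load('wrist')
for u,v in((125,373),(525,370),(60,0)):print(at_z(c,u*.64,v*.64,.016).round(4))
for u,v in((186,226),(222,170),(170,60)):print(at_depth(c,u*.64,v*.64).round(4))
```

```text
[ 0.4328 -0.0051  0.016 ]
[ 0.4386 -0.2348  0.016 ]
[ 0.6233 -0.0008  0.016 ]
[ 0.5185 -0.0529  0.0226]
[ 0.5496 -0.1227  0.159 ]
[ 0.5955 -0.0551  0.0267]
```

apply_moves(
  increments=[
    [0, 0, 0, 0, 0, -1, 1],
    [0, 0, 0, 0, 0, -2, 1],
    [0, 0, 0, 0, 0, -2, 1],
    [0, 0, 0, 0, 0, -2, 1],
    [0, 0, 0, 0, 0, -2, 1],
    [0, 0, 0, 0, 0, -1.5, 1],
    [0, 0, 0, 0, 0, -0.7, 1],
    [0, 0, 0, 0, 0, 0, 1],
    [0, 0, 0, 0, 0, 0, 1],
  ],
)

```text
t: 14.85
ee_pos: [0.4807, -0.1635, -0.0042]
tool_rot: [180.0, -0.0, 1.0]
ft_force: [0.8, -0.2, -0.2]
gripper_width: 0.328
gripper_force: 38.7
```

```bash
python3 fl.py
```

```text
[ 0.48072533 -0.1635484  -0.00410836] [-0.7  0.6 -0.3]
n 1873 slopes x,y [-0.0008 -0.0018] z at tcp 0.0476 median 0.0475 ext [ 0.521 -0.192  0.046] [ 0.583 -0.134  0.05 ]
```

apply_moves(
  increments=[
    [0, 0, 0, 0, 0, -0.3, 1],
    [0, 0, 0, 0, 0, -0.3, 1],
    [0, 0, 0, 0, 0, -0.2, 1],
    [0, 0, 0, 0, 0, -0.1, 1],
    [0, 0, 0, 0, 0, -0.1, 1],
    [0, 0, 0, 0, 0, 0, 1],
    [0, 0, 0, 0, 0, 0, 1],
  ],
)

```text
t: 15.78
ee_pos: [0.4803, -0.1634, -0.0147]
tool_rot: [180.0, -0.0, 1.0]
ft_force: [-0.0, -0.6, -0.9]
gripper_width: 0.331
gripper_force: 38.6
```

```bash
python3 fl.py
```

```text
[ 0.4802955  -0.16338667 -0.01463701] [ 0.1 -0.2  0.3]
n 1873 slopes x,y [-0.0037 -0.0019] z at tcp 0.0373 median 0.037 ext [ 0.52  -0.192  0.035] [ 0.583 -0.134  0.04 ]
```

apply_moves(
  increments=[
    [0, 0, 0, 0, 0, -0.1, 1],
    [0, 0, 0, 0, 0, -0.1, 1],
    [0, 0, 0, 0, 0, 0, 1],
    [0, 0, 0, 0, 0, 0, 1],
  ],
)

```text
t: 16.32
ee_pos: [0.4803, -0.1634, -0.0159]
tool_rot: [180.0, -0.0, 1.0]
ft_force: [-2.9, 0.6, 12.0]
gripper_width: 0.335
gripper_force: 40.3
```

apply_moves(
  increments=[
    [0, 0, 0, 0, 0, 0.05, 1],
    [0, 0, 0, 0, 0, 0, 0.2],
    [0, 0, 0, 0, 0, 0, 0],
    [0, 0, 0, 0, 0, 0, -0.2],
    [0, 0, 0, 0, 0, 0, -0.2],
    [0, 0, 0, 0, 0, 0, -0.2],
    [0, 0, 0, 0, 0, 0, -0.2],
  ],
)

```text
t: 17.2
ee_pos: [0.4802, -0.1634, -0.0162]
tool_rot: [-180.0, 0.0, 1.0]
ft_force: [0.3, -0.1, 0.2]
gripper_width: 0.6
gripper_force: 0.0
```

```bash
python3 fl.py
```

```text
[ 0.48027106 -0.16338503 -0.01619296] [-0.7 -0.3  0.7]
n 1878 slopes x,y [-0.0004 -0.0008] z at tcp 0.0362 median 0.0362 ext [ 0.521 -0.192  0.034] [ 0.583 -0.134  0.038]
```

The flask lies flat with its top at 0.036, which is the floor height plus 33 mm. Now I'll withdraw straight up and take a final look.

apply_moves(
  increments=[
    [0, 0, 0, 0, 0, 1, -0.2],
    [0, 0, 0, 0, 0, 2, -0.2],
    [0, 0, 0, 0, 0, 4, -0.2],
    [0, 0, 0, 0, 0, 5, -0.2],
    [0, 0, 0, -0.5, 0, 5, -0.2],
    [0, 0, 0, -1, -2, 4, -0.2],
    [0, 0, 0, -1, -3, 2, -0.2],
    [0, 0, 0, 0, 0, 0, -0.2],
    [0, 0, 0, 0, 0, 0, -0.2],
  ],
)

```text
t: 18.38
ee_pos: [0.4548, -0.2129, 0.2136]
tool_rot: [-180.0, 0.0, 1.0]
ft_force: [-0.1, 0.2, -0.3]
gripper_width: 0.6
gripper_force: 0.0
```

Run:
```python
from h import *
c=cap('wrist');b=cap('scene')
i=np.hstack([cv2.convertScaleAbs(cv2.resize(c['image'],(400,300)),alpha=1.1),cv2.convertScaleAbs(cv2.resize(b['image'][130:280,150:350],(400,300)),alpha=1.6)])
cv2.imwrite('pics/w7.png',i)
```

```text
(no output)
```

View pics/w7.png

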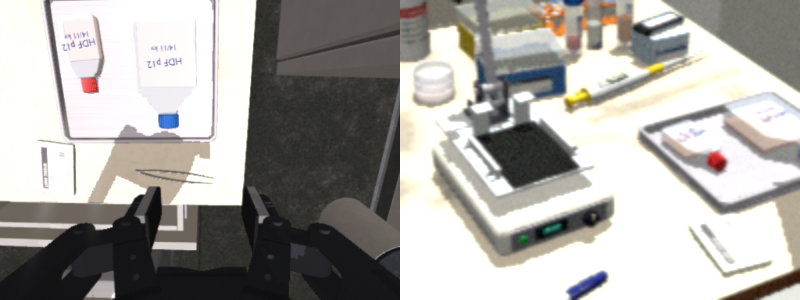

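The large flask lies inside the tray (cap at (168,120)), the small flask is where it was (cap at (90,85)), and the finger stands open at (487,60). Nothing is touching the robot, so I'm handing in.

```bash
python3 -c "
from plant import workorder
print(workorder.sign_off())"
```

```text
the job is handed in; nothing more can be done
None
```

The job is handed in, with no verdict returned: at the last look the flask lay flat in the tray beside the undisturbed small flask, the hold-down finger stood open, and the arm was clear.

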